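Hold the ticket clip open over the menu board

TASK

Take the pale wooden menu board with the green panel out of the two-slot storage block and stand it on edge, fully down and roughly centred, in the slot of the single-slot stand, and let go of it. Then squeeze the orange spring clip open, lift it off its metal post, and bring it down over the top edge of that board, well open, with one jaw on each side and no part of it touching the board, and finish there, still holding the clip open in the gripper so that I can slip an order ticket in. Leave the dark board, the cup and the tamper where they are.

Things in the scene. Friction and masses are not known exactly. Their poses are not given: they have to be found in the camera images.
- board: pale wooden menu board with green panels on both faces, upright slab 8 (x, thickness) x 100 (y) x 90 (z) mm, 50 to 100 g. Origin: centre of its underside; z up when standing. It starts standing on edge in either one of the two slots of the store, where it may lean up to about 0.1 rad.
- slate: bystander: black board with grey panels, same size and frame as the menu board, standing in the other slot of the store.
- store: fixed dark wooden storage block on the work surface, 124 (x) x 110 (y) x 40 (z) mm, origin at the centre of its underside. Two slots run along its y, centred at x = -35 and +35 mm; each is like the stand's slot.
- stand: fixed stand on the work surface: steel foot 70 (x) x 110 (y) x 10 mm and two wooden rails 90 mm long, to 40 mm high, forming one slot along y at x = 0. Slot 10.5 mm wide, open at the ends and on top, floor 10 mm above the origin; its mouth widens at 45 degrees to 22 mm over the top 6 mm. Origin: centre of the underside.
- post: fixed clip post: foot 90 (x) x 70 (y) x 12 mm with an upright aluminium plate 6 (x) x 50 (y) mm, top edge 85 mm above the work surface. Origin: centre of the underside. The clip starts biting this plate.
- clip: orange spring clip, 50 g, 24 mm wide: two rocking levers on a steel pin, handles up, jaws down. Origin: centre of the pin (diameter 10, along y); z up; x is the way the handles are squeezed. As parked the pin rests on the plate's top edge (origin 90 mm above the surface) and the jaws bite the plate. Jaws reach 38 mm below the pin; between tips and pin the jaw arms leave 14 mm or more.
- clip_a (a joint): how far the +x lever of the clip has swung: 0 rad as parked on the post, -0.05 fully shut, 0.32 fully open (stop); the other lever always mirrors it. A spring shuts it.
- clip_grip (a point): where to pinch the clip: between its handles, 34 mm above the pin. The handles are flat plates up to 44 mm above the pin, splayed as parked: 48 mm overall at the top, 20 at the root. Squeezing them together along x spreads the jaws, taking about 8 N each; fully open they meet a stop with their outer faces parallel, 20 mm apart, flat against the fingers. Keep squeezing, or the spring shuts it.
- tip_a (a point): centre of the inner face of the clip's +x jaw tip (pad 8 mm high, 24 mm wide); in the clip's frame at x 3, z -34 mm as parked, about x 14, z -31 mm fully open (tip gap 6 mm parked, 27 mm open).
- tip_b (a point): the same for the -x jaw tip.
- cup: bystander: white ceramic cup, 84 mm across the rim, 60 mm high, origin at the centre of its underside.
- tamper: bystander: wooden coffee tamper, 58 mm across its foot, 84 mm high, origin at the centre of its underside.
There are look-alikes about, which are no part of the job. What is meant by the board is not blue, and is the larger of those in its own colour.

How it is judged:
On the way, in this order (a step that is already met when the one before it is completed fails the run):
1. the menu board stands fully down in the stand's slot, released (x of board in the frame of stand between -0.005 and 0.005 m and y of board in the frame of stand between -0.03 and 0.03 m and z of board in the frame of stand below 0.0135 m and angle between board's own z axis and vertical below 0.15 rad and contact force between the fingers and board below 0.05 N and linear speed of board below 0.03 m/s), for 0.2 s.
2. the clip is lifted clear of its post, held open in the fingers (value of joint clip_a above 0.2 rad and contact force between clip and the fingers above 2 N and distance between clip and post above 0.14 m), for 0.2 s.
At the end, for the whole second after the job is handed in: Board in the slot: within 5 mm across, 30 mm along, under 3.5 mm off its floor, tilt < 0.15 rad. Clip in the fingers, open > 0.2 rad, tips on opposite sides of the board, > 6 mm from its mid-plane, > 4 mm below its edge, pin within 45 mm of mid-edge; touching neither board nor stand; still (x of board in the frame of stand between -0.005 and 0.005 m and y of board in the frame of stand between -0.03 and 0.03 m and z of board in the frame of stand below 0.0135 m and angle between board's own z axis and vertical below 0.15 rad and value of joint clip_a above 0.2 rad and contact force between clip and the fingers above 2 N and z of each of tip_a, tip_b in the frame of board below 0.086 m and ((x of tip_a in the frame of board above 0.006 m and x of tip_b in the frame of board below -0.006 m) or (x of tip_b in the frame of board above 0.006 m and x of tip_a in the frame of board below -0.006 m)) and y of clip in the frame of board between -0.045 and 0.045 m and z of clip in the frame of board above 0.092 m and contact force between each of clip, the fingers and board below 0.3 N and contact force between clip and stand below 0.3 N and linear speed of each of clip, board below 0.03 m/s); the arm keeps its last pose, push and grip.
It fails at once if the dark board is pushed more than 30 mm or tipped over (distance of slate from where it was at the start of the episode above 0.03 m or angle between slate's own z axis and vertical above 0.4 rad).
It fails at once if the cup is pushed more than 30 mm or tipped over (distance of cup from where it was at the start of the episode above 0.03 m or angle between cup's own z axis and vertical above 0.4 rad).
It fails at once if the tamper is pushed more than 30 mm or tipped over (distance of tamper from where it was at the start of the episode above 0.03 m or angle between tamper's own z axis and vertical above 0.4 rad).
It also fails if it takes over 61 s, if anything falls off the work surface, if the arm or the gripper's body presses on something with over 40 N, if the wrist force passes 120 N, or if a joint passes its speed limit or range.

ROBOT

A 6-joint arm with a two-finger parallel gripper is mounted at the origin on the work surface. World frame = base frame: x ahead of the robot, y to its left, z up, the work surface at z = 0. Lengths are in m, angles in rad, forces in N, time in s.
With the tool pointing down it reaches from about 0.275 to 0.825 m from the base axis. Payload 4.9 kg.
Tool frame: the origin (TCP) lies at the very end of the fingers, on their centre line; the grasp point (between the pads) lies 19 mm behind it (hold_point_z is the distance from the TCP to the grasp point, in m); z points along the fingers, x is the direction in which the jaws open and shut, and the axes are right-handed (so a half turn about z gives the same grasp; the last joint's range is limited). The gripper opens to 85 mm and grips with 20 to 120 N. Pads are 22 mm wide; open, the fingers measure 114 mm over their backs; the gripper's body (76 mm by 85 mm) begins 54 mm behind the grasp point. The pads swing forward as they close: fully open they stand 13 mm farther back than shut.
Start: joints at [1.147, 0.326, -0.193, 1.052, 0, 1.437], TCP at [0.157, 0.527, 0.231] pointing down, gripper open.
Joint ranges: [-2.65, 2.65], [-0.97, 1.79], [-1.3, 1.35], [-1.93, 2.1], [-1.47, 1.37], [-3.14, 3.14]. Speed limits (rad/s): [2.57, 2.57, 3.14, 3.14, 3.14, 3.14].

INTERFACE

Orientations are given as a unit quaternion [w, x, y, z].
In Python, from plant import observe, read_camera, close_job, hold_point_z gives the robot as it stands.
- The arm moves only by the tool apply_moves, never from a script. Its argument "increments" is a list of rows, each a list of 5 numbers: the closure in counts, from 0 (fully open) to 255 (shut), then the shift along the world's x, y, z in mm, then the turn about the world's z in degrees. In form: [[jaw, x, y, z, turn], ...]. A call has 1 to 20 rows; each row shifts and turns the commanded pose from where the row before left it; what a row does not reach is not made up. A row lasts 1/8 s, in which the tool goes at most 62.5 mm and 10.7 degrees, less where a joint would pass 70% of its speed; a pose out of reach is approached as far as the arm can. A call with a gripper value outside its range is refused whole. The fingers move at their own pace and stop on an object; the grip force is fixed at half the most. Time passes only in rows, so rows that do not move let the fingers close. It gives the time, the measured TCP pose, the force and the opening at its end, in the units of the state.
- observe(): the state, without advancing time (a new reading comes with each control period).
- read_camera(name): name is "scene" or "top" or "wrist"; returns a dict with "pixels" (480x640x3 uint8, blue, green, red), "camera_matrix" (3x3 intrinsics, pixels), "cam_to_world" (4x4, takes a point from camera to world coordinates). Camera axes: x right, y up, looking along -z (the intrinsics and any distortion apply to the point x, -y, -z); pixel columns grow to the right and rows downward; lengths in m; the calibration is good to about 2 mm. A picture is of the moment at which its call begins. There is no depth.
- close_job(): hands the job in, once; it reports no verdict.
The state is a dict: "t": time; "q": joint angles; "dq": joint speeds; "joint_efforts": joint torques, N m; "tcp_pos": TCP position; "tcp_rot": TCP orientation; "contact_force": force on the tool from outside, world axes, zero at the start; "torque": the same for the moment, N m; "grip_width": finger opening in m.
Only numpy, scipy, OpenCV 4.12 (cv2) and the standard library are available. Lean on these libraries where they do the work, as an engineer would, in place of code of your own. Each camera call takes 0.05 s, during which the arm holds its last target.

## Working session

There is one attempt and no reset: what is moved stays moved. The work goes in short steps, Python scripts to look and compute and a tool call to move; the robot and the scene stay as the last step left them, time stands still between calls to the robot, and variables do not carry over. Pictures are saved under pics/ and viewed, and the job is handed in when it is done.

Besides the shell and the picture viewer there is one more tool, called after "Call:" as name(argument=value, ...), one argument or row to a line, values as JSON. apply_moves: Moves the arm, as the interface text tells. Its arguments: {"type":"object","properties":{"increments":{"type":"array"}},"required":["increments"]}

```bash
ls; mkdir -p pics
python3 - <<'E'
from plant import observe, read_camera, hold_point_z
import cv2,pickle
s=observe()
for k,v in s.items(): print(k,v)
print(hold_point_z)
for n in ["scene","top","wrist"]:
    c=read_camera(n); cv2.imwrite(f"pics/{n}0.png",c["pixels"]); pickle.dump(c,open(f"{n}0.pkl","wb"))
    print(n,c["camera_matrix"].tolist(),c["cam_to_world"].round(4).tolist(),[k for k in c])
E
```

```text
pics
t 0.0
q [ 1.14679466e+00  3.26941571e-01 -1.93630745e-01  1.05199797e+00
 -2.37488892e-05  1.43662375e+00]
dq [ 0.00146935 -0.00150153  0.00132773 -0.00050633  0.00169321 -0.00145375]
joint_efforts [ 1.85971062e-04 -4.43399298e+01  2.62441152e+01  1.54434488e-02
 -2.63340871e-05  5.55184229e-06]
tcp_pos [0.15691297 0.52650774 0.23048531]
tcp_rot [ 4.40528162e-04  8.01806528e-01  5.97583052e-01 -7.69937956e-04]
contact_force [-0.31162026  0.00933375  0.40020332]
torque [ 0.03916355 -0.00209758  0.03840965]
grip_width 0.08525009903542875
0.0187
scene [[499.77162946314854, 0.0, 319.877261565666], [0.0, 499.77162946314854, 244.04128968054448], [0.0, 0.0, 1.0]] [[-0.1973, -0.7697, 0.6072, 1.1742], [0.9803, -0.1518, 0.1262, 0.1574], [-0.005, 0.6201, 0.7845, 0.802], [0.0, 0.0, 0.0, 1.0]] ['pixels', 'camera_matrix', 'cam_to_world']
top [[543.8804103236164, 0.0, 318.5102568508476], [0.0, 543.8804103236164, 243.10498621817231], [0.0, 0.0, 1.0]] [[-0.1583, 0.964, -0.2137, 0.4158], [-0.9874, -0.1555, 0.03, 0.0699], [-0.0043, 0.2158, 0.9764, 1.0744], [0.0, 0.0, 0.0, 1.0]] ['pixels', 'camera_matrix', 'cam_to_world']
wrist [[357.5529263222876, 0.0, 319.99869698385874], [0.0, 357.5529263222876, 241.29848251842157], [0.0, 0.0, 1.0]] [[0.2848, -0.9134, -0.291, 0.0832], [0.9586, 0.2705, 0.089, 0.5493], [-0.0026, -0.3043, 0.9526, 0.3739], [0.0, 0.0, 0.0, 1.0]] ['pixels', 'camera_matrix', 'cam_to_world']
```

View pics/scene0.png

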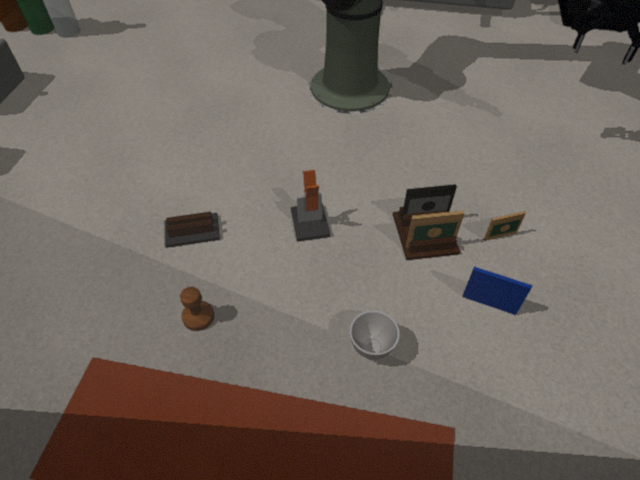

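View pics/top0.png

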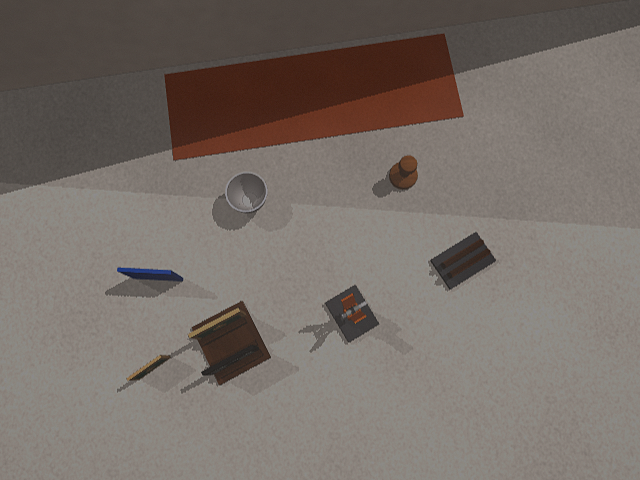

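View pics/wrist0.png

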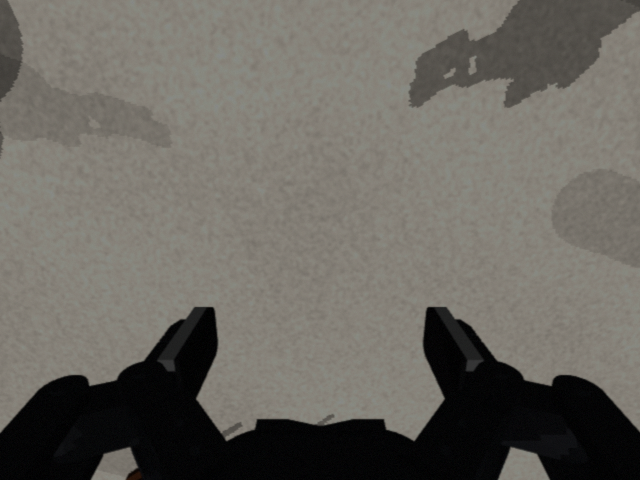

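The candidates are as follows:
- The pale board with the green panel in the store, at scene (436,230) and top (218,323).
- A small pale/green look-alike lying outside, at scene (504,226) and top (148,367).
- A blue board at scene (497,290).
- The black slate at scene (430,203).

I choose the larger pale/green one in the store, and will check it in crops.

```bash
cat > h.py <<'E'
import numpy as np,cv2,pickle
def load(n): return pickle.load(open(n+".pkl","rb"))
def ray(c,u,v):
    K=c["camera_matrix"];T=c["cam_to_world"]
    d=np.array([(u-K[0,2])/K[0,0],-(v-K[1,2])/K[1,1],-1.0])
    return T[:3,3],T[:3,:3]@d
def onz(c,u,v,z):
    o,d=ray(c,u,v); return o+d*(z-o[2])/d[2]
def proj(c,p):
    K=c["camera_matrix"];T=c["cam_to_world"]
    q=T[:3,:3].T@(np.array(p)-T[:3,3]); return np.array([K[0,0]*q[0]/-q[2]+K[0,2],K[1,1]*-q[1]/-q[2]+K[1,2]])
def tri(c1,p1,c2,p2):
    A=[];b=[]
    for c,p in((c1,p1),(c2,p2)):
        o,d=ray(c,*p);d=d/np.linalg.norm(d);M=np.eye(3)-np.outer(d,d);A.append(M);b.append(M@o)
    A=np.vstack(A);b=np.hstack(b);x=np.linalg.lstsq(A,b,rcond=None)[0]
    return x,np.abs(A@x-b).max()
def crop(c,x0,y0,w,h,f,name):
    im=c["pixels"][y0:y0+h,x0:x0+w]
    im=cv2.resize(im,None,fx=f,fy=f,interpolation=cv2.INTER_CUBIC)
    im=np.clip(im.astype(float)*1.6,0,255).astype(np.uint8)
    for k in range((x0+9)//10*10,x0+w,10):
        cv2.line(im,(int((k-x0+.5)*f),0),(int((k-x0+.5)*f),4 if k%50 else 12),(0,255,255),1)
    for k in range((y0+9)//10*10,y0+h,10):
        cv2.line(im,(0,int((k-y0+.5)*f)),(4 if k%50 else 12,int((k-y0+.5)*f)),(0,255,255),1)
    cv2.imwrite("pics/"+name+".png",im)
E
python3 - <<'E'
from h import *
t=load("top0");s=load("scene0")
crop(t,170,290,120,100,6,"t_store")
crop(t,310,275,80,75,8,"t_clip")
crop(t,420,225,90,70,8,"t_stand")
crop(s,380,170,160,100,5,"s_store")
E
```

```text
(no output)
```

View pics/t_store.png

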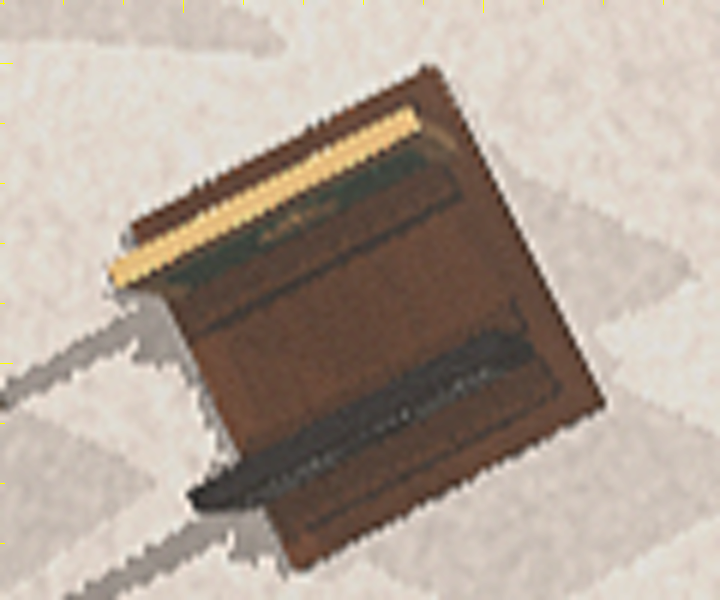

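View pics/t_clip.png

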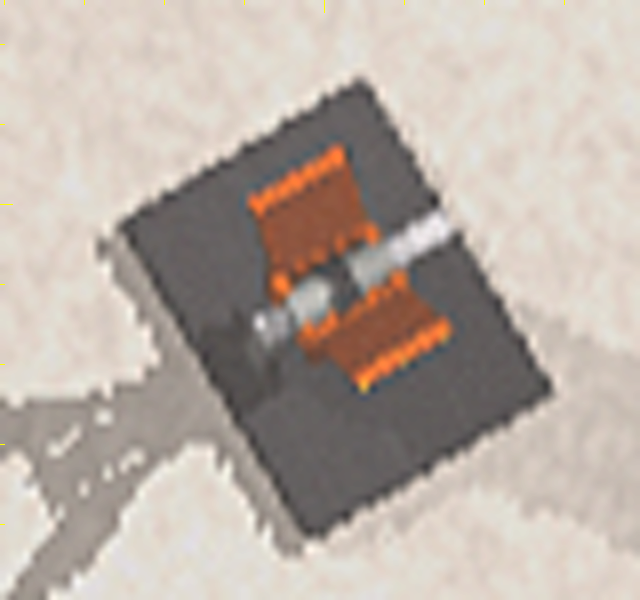

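View pics/t_stand.png

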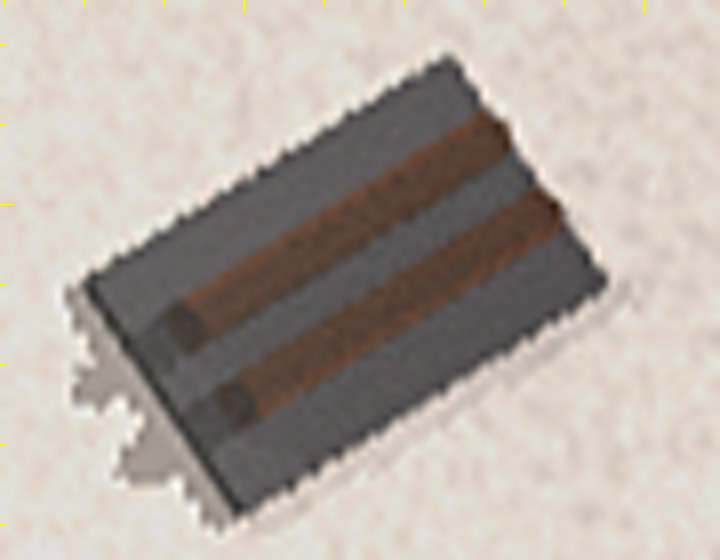

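View pics/s_store.png

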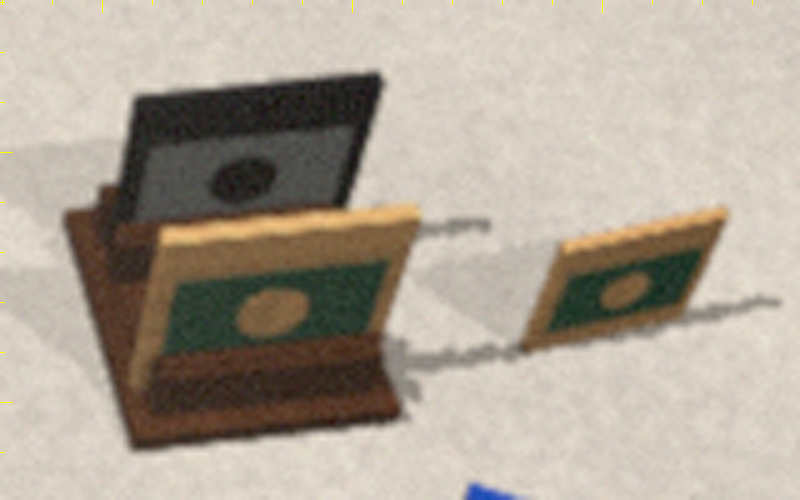

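The crops confirm the choice: the large pale/green board is in the store's slot nearest the scene camera, with its bright top strip at top-view (189,336)–(239,310), and the smaller twin stands free. Next I measure.

```bash
cat > m.py <<'E'
from h import *
t=load("top0");s=load("scene0")
def mask(c,box,lo,hi):
    x,y,w,h=box; m=np.zeros(c["pixels"].shape[:2],np.uint8)
    hsv=cv2.cvtColor(c["pixels"],cv2.COLOR_BGR2HSV)
    m[y:y+h,x:x+w]=cv2.inRange(hsv,lo,hi)[y:y+h,x:x+w]
    return m
def big(m):
    cs=cv2.findContours(m,cv2.RETR_EXTERNAL,cv2.CHAIN_APPROX_NONE)[0]
    return max(cs,key=cv2.contourArea)
def ends(r):
    b=cv2.boxPoints(r); d=[np.linalg.norm(b[i]-b[(i+1)%4]) for i in range(4)]
    i=int(np.argmin(d[:2])); p=(b[i]+b[(i+1)%4])/2;q=(b[(i+2)%4]+b[(i+3)%4])/2
    return (p,q) if p[0]<q[0] else (q,p)
E
python3 - <<'E'
from m import *
hs=cv2.cvtColor(t["pixels"],cv2.COLOR_BGR2HSV); hc=cv2.cvtColor(s["pixels"],cv2.COLOR_BGR2HSV)
print("top strip",hs[323,214],hs[322,215],"store",hs[345,240],"foot",hs[326,350],hs[255,440], "floor",hs[300,300])
print("scene strip",hc[215,438],hc[218,438],hc[217,418])
mt=mask(t,(180,295,75,60),(10,60,110),(30,255,255)); r=cv2.minAreaRect(big(mt)); et=ends(r); print(r,et)
ms=mask(s,(400,200,70,30),(10,60,115),(30,255,255)); r=cv2.minAreaRect(big(ms)); es=ends(r); print(r,es)
for e in et: print("top@z.10",onz(t,*e,.10))
# left in top = +y ; right in scene = +y
print(tri(t,et[0],s,es[1]),tri(t,et[1],s,es[0]))
# stand foot top z .01, post foot z .012, store top .04
ft=mask(t,(425,228,75,65),(0,0,0),(180,255,105)); 
for nm,box,z in(("stand",(430,230,70,62),.010),("post",(322,284,60,60),.012)):
    x,y,w,h=box; g=t["pixels"][y:y+h,x:x+w].max(2).astype(int)
    m=np.zeros((480,640),np.uint8); m[y:y+h,x:x+w]=(g<95)*255
    m=cv2.morphologyEx(m,cv2.MORPH_OPEN,np.ones((5,5),np.uint8))
    c=big(m); P=np.array([onz(t,*p[0],z)[:2] for p in c],np.float32); r=cv2.minAreaRect(P*1000); print(nm,r)
    cv2.imwrite(f"pics/m_{nm}.png",m)
# clip orange: handle tops
mo=mask(t,(335,290,40,40),(3,120,150),(20,255,255)); cs=cv2.findContours(mo,cv2.RETR_EXTERNAL,cv2.CHAIN_APPROX_NONE)[0]
for c in cs:
    r=cv2.minAreaRect(c); print("or",[np.round(x,1) for x in r],onz(t,*r[0],.134).round(4))
E
```

```text
top strip [ 20 107 145] [ 18 115 142] store [10 95 62] foot [ 0  4 62] [ 0  9 58] floor [ 12  28 138]
scene strip [ 17 121 141] [ 14 120  83] [ 18 114 145]
((213.4718780517578, 322.44561767578125), (4.532972812652588, 56.845924377441406), 62.650123596191406) (array([188.2261 , 335.50378], dtype=float32), array([238.71765, 309.38745], dtype=float32))
((437.5301513671875, 214.2863006591797), (3.5069403648376465, 51.34789276123047), 83.9909896850586) (array([411.99728, 216.97397], dtype=float32), array([463.06302, 211.59863], dtype=float32))
top@z.10 [0.50041307 0.29406129 0.1       ]
top@z.10 [0.53197625 0.19990492 0.1       ]
(array([0.50056059, 0.29421899, 0.09833713]), np.float64(0.00021376501110526025)) (array([0.53223537, 0.20044768, 0.09771862]), np.float64(0.00023433188730223597))
stand ((568.6941528320312, -240.51300048828125), (70.9384994506836, 113.94091033935547), 22.379968643188477)
post ((500.69451904296875, -3.8326034545898438), (89.89031219482422, 71.40528869628906), 21.447803497314453)
or [array([356.9, 320.4]), array([0.6, 5. ]), np.float64(56.3)] [ 0.477  -0.0027  0.134 ]
or [array([362.9, 316.8]), array([0.4, 4.5]), np.float64(63.4)] [ 0.4814 -0.0139  0.134 ]
or [array([345., 310.]), array([0., 0.]), np.float64(0.0)] [0.4978 0.0145 0.134 ]
or [array([342.5, 299.5]), array([1.4, 0. ]), np.float64(135.0)] [0.5163 0.0157 0.134 ]
or [array([346.5, 297. ]), array([0.4, 3.6]), np.float64(63.4)] [0.5195 0.0082 0.134 ]
or [array([350.9, 294.3]), array([0.4, 2.2]), np.float64(63.4)] [ 5.229e-01 -2.000e-04  1.340e-01]
```

Run:
```python
from m import *
f=lambda x0,y0,k,u,v:((u+.5)/k+x0-.5,(v+.5)/k+y0-.5)
def yaw(p,q): d=q-p; return np.degrees(np.arctan2(d[1],d[0]))
S=[onz(t,*f(420,225,8,u,v),.01) for u,v in((450,57),(607,283),(243,510),(93,280))]
print("stand corners",np.round(S,4).tolist(),np.mean(S,0)); print([np.linalg.norm(S[i]-S[(i+1)%4]) for i in range(4)],[yaw(S[i],S[(i+1)%4]) for i in range(4)])
P=[onz(t,*f(310,275,8,u,v),.012) for u,v in((362,80),(553,390),(313,537),(120,227))]
print("post",np.mean(P,0),[np.linalg.norm(P[i]-P[(i+1)%4]) for i in range(4)],[yaw(P[i],P[(i+1)%4]) for i in range(4)])
# store top z .04 corners
Q=[onz(t,*f(170,290,6,u,v),.04) for u,v in((432,66),(604,404),(303,567),(132,232))]
print("store",np.mean(Q,0),[np.linalg.norm(Q[i]-Q[(i+1)%4]) for i in range(4)],[yaw(Q[i],Q[(i+1)%4]) for i in range(4)])
# clip handle tips
H=[onz(t,*f(310,275,8,u,v),.132) for u,v in((250,205),(343,155),(365,385),(448,328))]
print("clip",np.mean(H,0),np.linalg.norm(H[0]-H[1]),yaw(H[1],H[0]),yaw(H[3],H[2]),yaw(H[2],H[0]),yaw(H[3],H[1]),np.linalg.norm(H[0]-H[2]))
# slot of stand: rail tops inner edges z .04 -> image
R=[onz(t,*f(420,225,8,u,v),.04) for u,v in((205,350),(515,150),(245,385),(540,195))]
print("slot",np.mean(R,0),yaw(R[1],R[0]),yaw(R[3],R[2]))
crop(s,155,200,80,60,8,"s_stand")
crop(s,280,160,60,90,6,"s_clip")
```

```text
stand corners [[0.6216, -0.2789, 0.01], [0.559, -0.3047, 0.01], [0.5178, -0.2036, 0.01], [0.58, -0.1789, 0.01]] [ 0.56960009 -0.24152584  0.01      ]
[np.float64(0.0677718034288936), np.float64(0.10916899390407384), np.float64(0.06696060241614586), np.float64(0.10838119992994277)] [np.float64(-157.65631974083436), np.float64(112.16536865694286), np.float64(21.669135302614983), np.float64(-67.40463131150692)]
post [ 0.50075322 -0.00445076  0.012     ] [np.float64(0.08804777036796561), np.float64(0.06818424613809959), np.float64(0.08768819804556681), np.float64(0.06966559847430964)] [np.float64(-158.27097450306044), np.float64(111.80517496246293), np.float64(22.696027693060074), np.float64(-67.89044375260536)]
store [0.48085023 0.230242   0.04      ] [np.float64(0.11931239189168004), np.float64(0.10387748792339267), np.float64(0.11712424844355313), np.float64(0.10634260498316603)] [np.float64(-160.77289101600044), np.float64(109.05201540929826), np.float64(20.42506774400551), np.float64(-69.75114003142816)]
clip [ 0.49897123 -0.00062387  0.132     ] 0.02302286884942388 109.04824587447533 114.89214863316806 23.069951194248176 21.479833653844654 0.045736516617675
slot [ 0.5669993  -0.24008011  0.04      ] 113.23168016714747 113.11506651001616
```

View pics/s_clip.png

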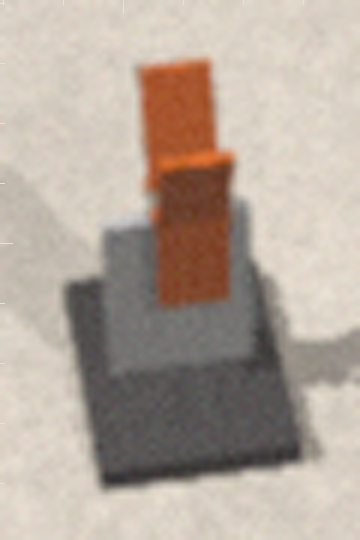

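View pics/s_stand.png

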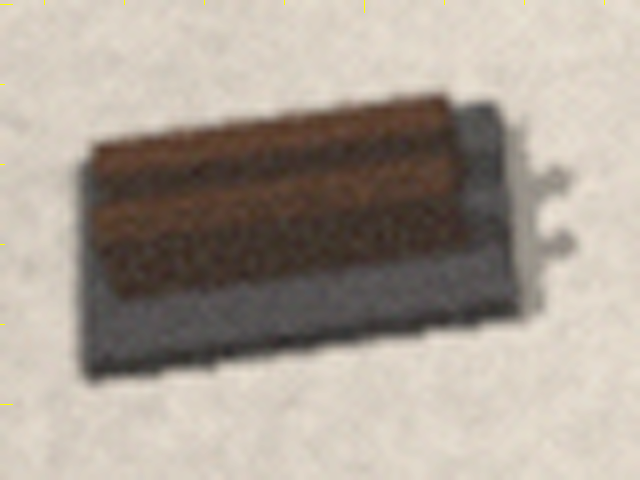

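Call:
apply_moves(
  increments=[
    [120,40,-31,0,-6],
    [120,40,-31,0,-6],
    [120,40,-31,0,-6],
    [120,40,-31,0,-6],
    [120,40,-31,0,-6],
    [120,40,-31,0,-6],
    [120,40,-31,0,-6],
    [120,40,-31,0,-6],
    [120,39,-32,0,-6],
    [120,0,0,0,0],
    [120,0,0,0,0],
  ],
)

```text
t: 1.52
tcp_pos: [0.5156, 0.247, 0.2308]
tcp_rot: [-0.0, 0.986, 0.168, -0.001]
contact_force: [0.5, 0.2, -1.1]
grip_width: 0.0452
```

```bash
cat > look.py <<'E'
import sys
from h import *
from plant import observe, read_camera
from scipy.spatial.transform import Rotation as R
s=observe();q=s["tcp_rot"];r=R.from_quat([q[1],q[2],q[3],q[0]]).as_matrix()
print("t",round(s["t"],2),"tcp",s["tcp_pos"].round(4),"yaw x",np.degrees(np.arctan2(r[1,0],r[0,0])).round(2),"zaxis",r[:,2].round(3),"q",s["q"].round(2),"F",s["contact_force"].round(1),"w",round(s["grip_width"],4))
for a in sys.argv[1:]:
    n,f=a.split(":"); c=read_camera(n); pickle.dump(c,open(f+".pkl","wb")); cv2.imwrite("pics/"+f+".png",np.clip(c["pixels"]*1.5,0,255).astype(np.uint8))
E
python3 look.py wrist:w1
```

```text
t 1.52 tcp [0.5156 0.247  0.2308] yaw x 19.4 zaxis [-0.001 -0.    -1.   ] q [ 0.32  0.37 -0.13  1.07  0.    1.55] F [ 0.5  0.2 -1.1] w 0.0452
```

View pics/w1.png

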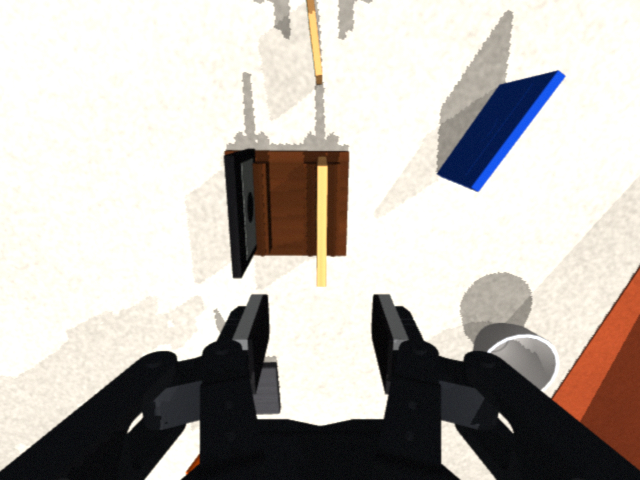

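The wrist view shows the board strip running from (321,157) to (321,285), almost vertical and centred between the fingers. The slate is at (240,215), well to the left.

Run:
```python
from m import *
w=load("w1")
m=mask(w,(300,130,50,180),(12,60,110),(32,255,255)); r=cv2.minAreaRect(big(m)); e=ends(r); print(r)
b=cv2.boxPoints(r); b=sorted(b.tolist(),key=lambda p:p[1])
a=onz(w,*np.mean(b[:2],0),.1); c=onz(w,*np.mean(b[2:],0),.1)
d=a-c; print(a,c,(a+c)/2,np.linalg.norm(d),np.degrees(np.arctan2(d[1],d[0]))-90)
print("proj tcp axis",proj(w,[.5156,.247,.1]))
```

```text
((322.0, 225.5), (121.0, 10.0), 90.0)
[0.500776   0.29532317 0.1       ] [0.53415487 0.20135837 0.1       ] [0.51746543 0.24834077 0.1       ] 0.09971726207439117 19.556429883596522
proj tcp axis [319.22999365 229.50304014]
```

Call:
apply_moves(
  increments=[
    [120,2,1,-40,0],
    [120,0,0,-40,0],
    [120,0,0,-40,0],
    [120,0,0,-30,0],
    [120,0,0,-14,0],
    [120,0,0,0,0],
    [255,0,0,0,0],
    [255,0,0,0,0],
    [255,0,0,0,0],
    [255,0,0,0,0],
    [255,0,0,0,0],
    [255,0,0,0,0],
  ],
)

```text
t: 3.08
tcp_pos: [0.5181, 0.2481, 0.0687]
tcp_rot: [-0.0, 0.986, 0.168, 0.0]
contact_force: [-2.4, 0.1, 5.9]
grip_width: 0.007
```

```bash
python3 look.py scene:s2 wrist:w2; python3 -c "
from h import *
crop(load('s2'),380,120,160,150,5,'s2c')"
```

```text
t 3.08 tcp [0.5181 0.2481 0.0687] yaw x 19.37 zaxis [ 0.  0. -1.] q [ 0.32  0.53 -0.34  0.71  0.    1.55] F [-2.4  0.1  5.9] w 0.007
```

View pics/s2c.png

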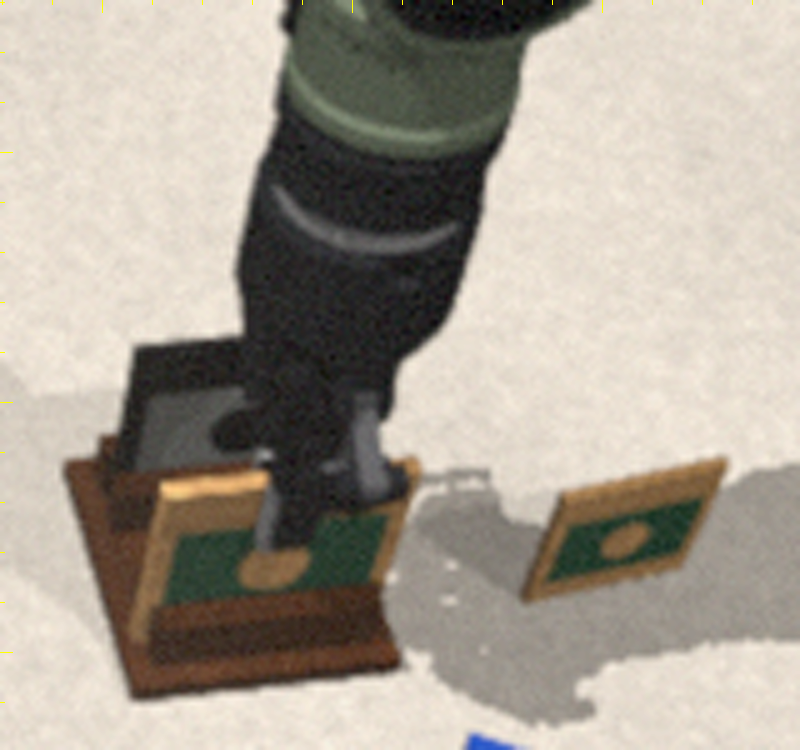

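View pics/w2.png

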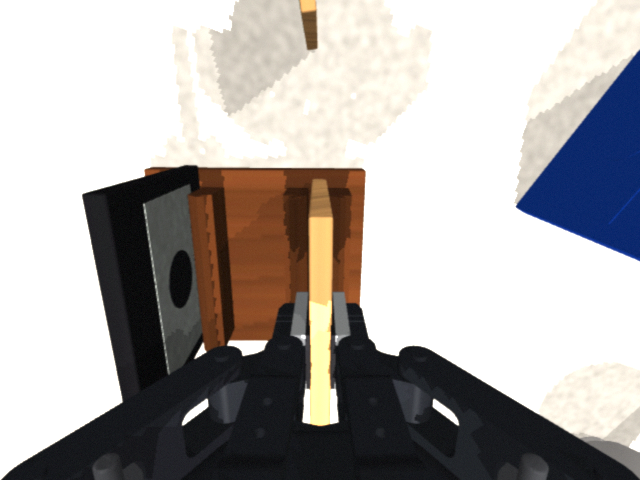

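Call:
apply_moves(
  increments=[
    [255,0,0,15,0],
    [255,0,0,25,0],
    [255,0,0,40,0],
    [255,0,0,50,0],
    [255,0,0,35,0],
    [255,5,-45,0,0],
    [255,5,-50,0,0.5],
    [255,5,-50,0,0.5],
    [255,5,-50,0,0.5],
    [255,5,-50,0,0.5],
    [255,5,-50,0,0.5],
    [255,5,-50,0,0.5],
    [255,5,-50,0,0],
    [255,5,-50,0,0],
    [255,5,-44,0,0],
    [255,0,0,0,0],
    [255,0,0,0,0],
  ],
)

```text
t: 5.3
tcp_pos: [0.568, -0.2407, 0.2329]
tcp_rot: [-0.0, 0.981, 0.194, 0.0]
contact_force: [0.4, -0.2, -0.8]
grip_width: 0.0072
```

```bash
python3 look.py scene:s3 top:t3 wrist:w3; python3 -c "
from h import *
crop(load('s3'),130,100,160,150,5,'s3c')
crop(load('t3'),400,190,140,120,5,'t3c')"
```

```text
t 5.3 tcp [ 0.568  -0.2407  0.2329] yaw x 22.38 zaxis [ 0.  0. -1.] q [-0.52  0.45 -0.    1.12  0.    0.66] F [ 0.4 -0.2 -0.8] w 0.0072
```

View pics/s3c.png

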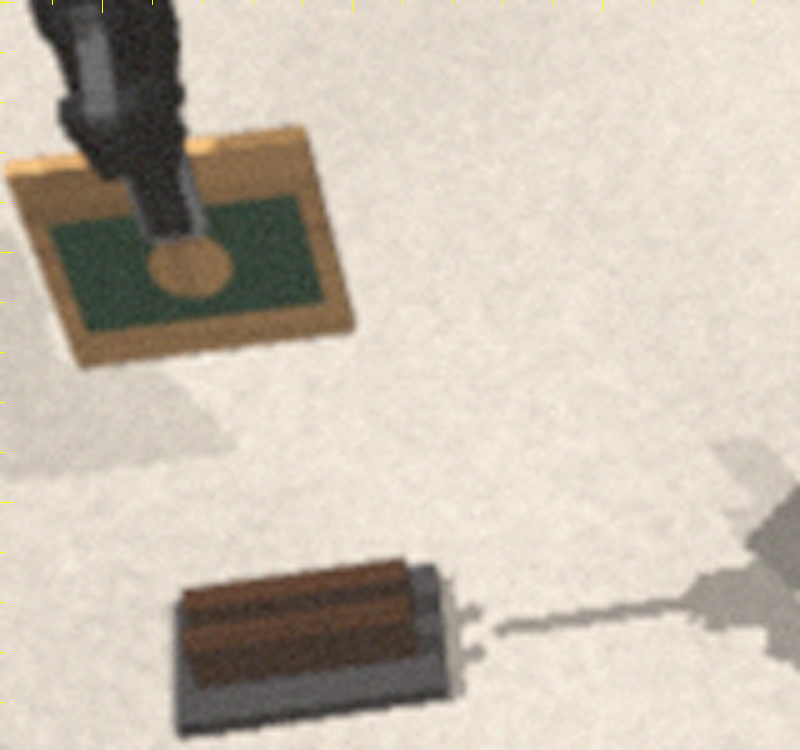

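View pics/w3.png

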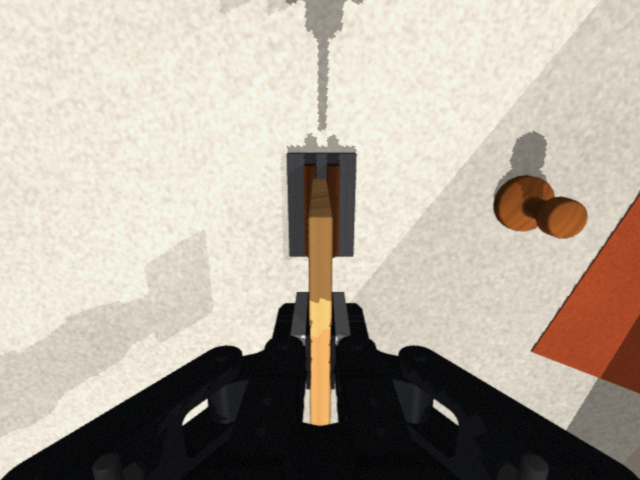

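The board hangs straight and centred in the fingers. The wrist view shows the stand foot at columns 288–355 and rows 153–256, with the slot directly below the board.

Run:
```python
from h import *
w=load("w3")
P=[onz(w,u,v,.01) for u,v in((287.5,153),(355.5,153),(288.5,256.5),(355,256.5))]
print(np.round(P,4).tolist(),np.mean(P,0)); d=(P[0]-P[2]+P[1]-P[3]);print(np.degrees(np.arctan2(d[1],d[0]))-90)
print("slot mid far",onz(w,322,158,.01))
# board axis: where vertical plane of tcp appears at z .04 at stand's far/near end
y=np.array([-np.sin(np.radians(22.4)),np.cos(np.radians(22.4)),0])
for k in(-.045,.045): print(proj(w,np.array([.568,-.2407,.01])+k*y),proj(w,np.array([.568,-.2407,.14])+k*y))
crop(w,270,140,110,130,5,"w3c")
```

```text
[[0.5188, -0.203, 0.01], [0.5814, -0.177, 0.01], [0.559, -0.3052, 0.01], [0.626, -0.2774, 0.01]] [ 0.57127736 -0.24064328  0.01      ]
22.738169702302386
slot mid far [ 0.55239044 -0.19431637  0.01      ]
[318.66474216 246.85156872] [318.09233746 303.44052061]
[318.75445583 161.89943528] [318.16248877 180.36487688]
```

View pics/w3c.png

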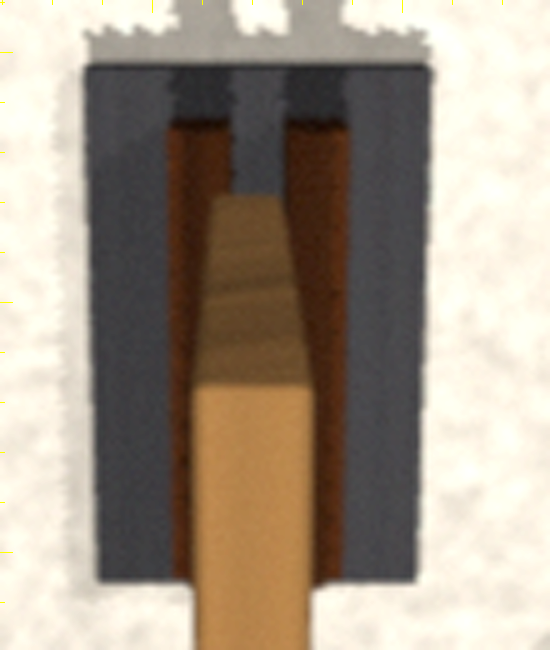

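Call:
apply_moves(
  increments=[
    [255,2,1,-40,0.3],
    [255,0,0,-40,0],
    [255,0,0,-30,0],
    [255,0,0,-15,0],
    [255,0,0,0,0],
    [255,0,0,-6,0],
    [255,0,0,-6,0],
    [255,0,0,0,0],
  ],
)

```text
t: 6.45
tcp_pos: [0.57, -0.2399, 0.0952]
tcp_rot: [-0.0, 0.98, 0.197, -0.0]
contact_force: [0.2, -0.2, 0.3]
grip_width: 0.007
```

```bash
python3 look.py scene:s4 wrist:w4; python3 -c "
from h import *
crop(load('s4'),140,140,120,110,6,'s4c')
crop(load('w4'),240,120,160,180,4,'w4c')"
```

```text
t 6.45 tcp [ 0.57   -0.2399  0.0952] yaw x 22.69 zaxis [-0.  0. -1.] q [-0.52  0.56 -0.18  0.82 -0.    0.66] F [ 0.2 -0.2  0.3] w 0.007
```

View pics/s4c.png

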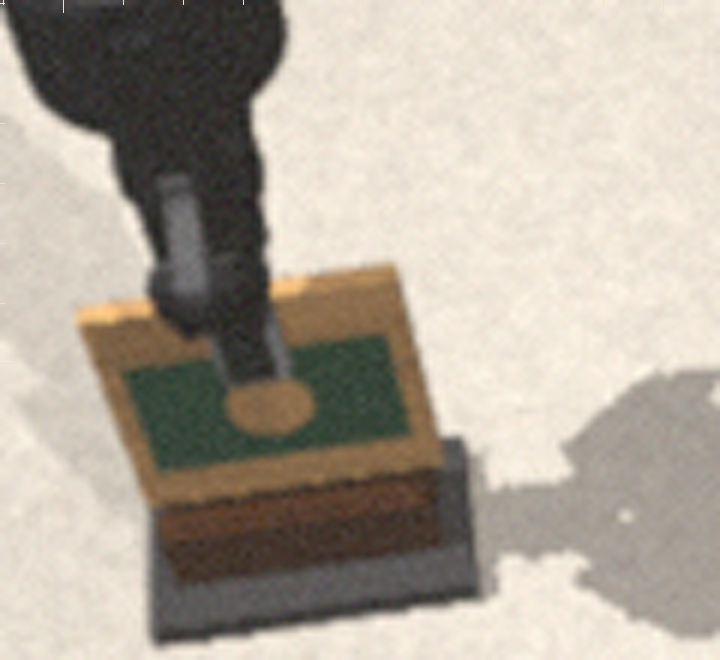

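View pics/w4c.png

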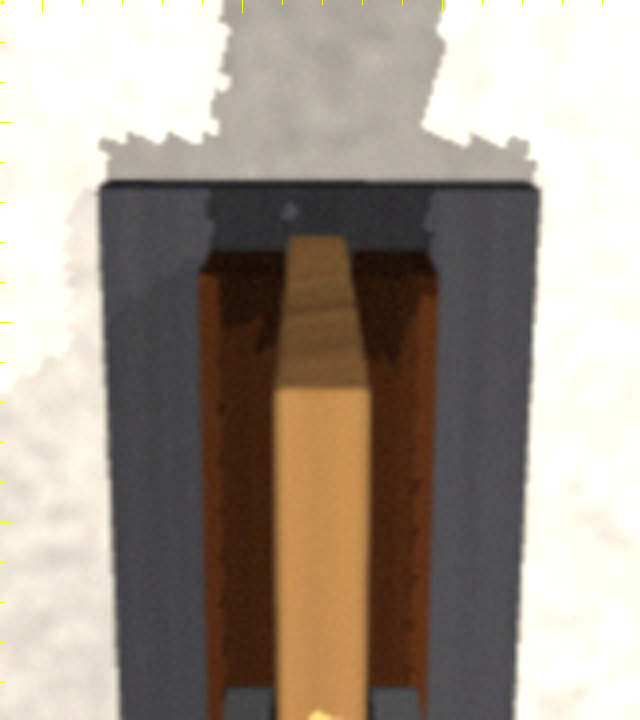

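The view shows the board's bottom edge (centre ≈317 in the crop) midway between the rails (200–437). I lower the rest of the way.

Call:
apply_moves(
  increments=[
    [255,0,0,-8,0],
    [255,0,0,-8,0],
    [255,0,0,-6,0],
    [255,0,0,-4,0],
    [255,0,0,-1,0],
    [255,0,0,0,0],
  ],
)

```text
t: 7.3
tcp_pos: [0.57, -0.2397, 0.0687]
tcp_rot: [-0.0, 0.98, 0.197, -0.0]
contact_force: [-1.9, 1.8, 5.6]
grip_width: 0.0071
```

```bash
python3 look.py scene:s5; python3 -c "
from h import *
crop(load('s5'),140,140,120,110,6,'s5c')"
```

```text
t 7.3 tcp [ 0.57   -0.2397  0.0687] yaw x 22.7 zaxis [-0.  0. -1.] q [-0.52  0.59 -0.21  0.77 -0.    0.66] F [-1.9  1.8  5.6] w 0.0071
```

View pics/s5c.png

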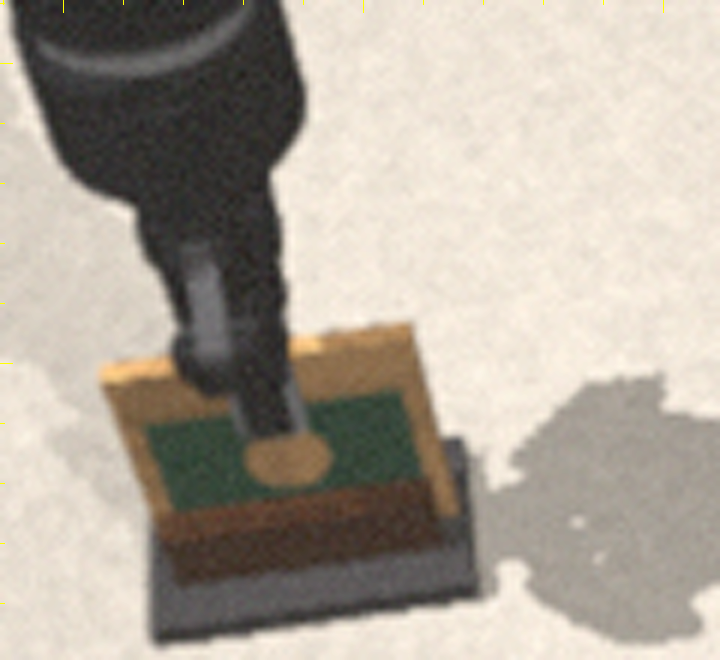

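Call:
apply_moves(
  increments=[
    [120,0,0,0,0],
    [120,0,0,0,0],
    [120,0,0,0,0],
    [120,0,0,0,0],
    [120,0,0,30,0],
    [120,0,0,50,0],
    [120,0,0,50,0],
    [120,0,0,40,0],
    [120,0,0,0,0],
    [120,0,0,0,0],
  ],
)

```text
t: 8.6
tcp_pos: [0.5699, -0.2397, 0.2377]
tcp_rot: [-0.0, 0.98, 0.197, -0.0]
contact_force: [0.3, 0.4, 0.5]
grip_width: 0.0451
```

```bash
python3 look.py scene:s6 top:t6 wrist:w6; python3 -c "
from h import *
crop(load('s6'),140,140,120,110,6,'s6c')"
```

```text
t 8.6 tcp [ 0.5699 -0.2397  0.2377] yaw x 22.7 zaxis [-0.001  0.    -1.   ] q [-0.52  0.45  0.01  1.13 -0.    0.66] F [0.3 0.4 0.5] w 0.0451
```

View pics/s6c.png

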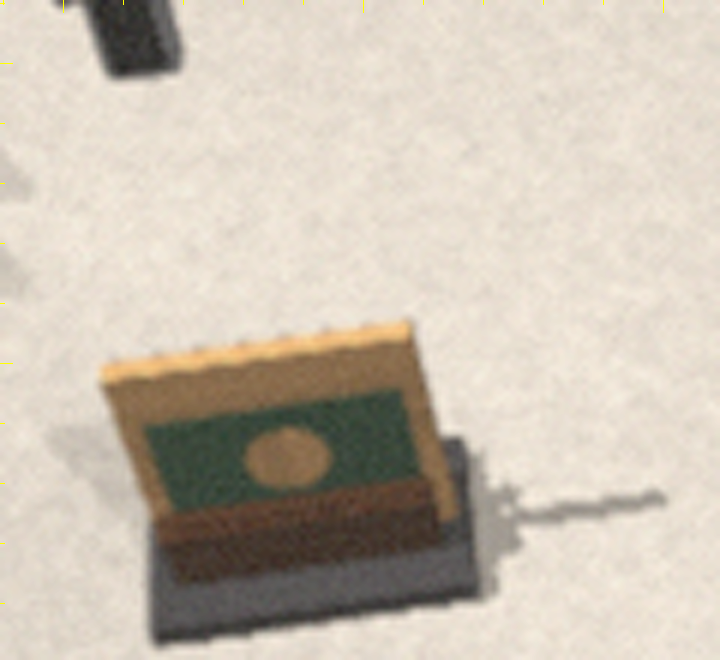

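View pics/w6.png

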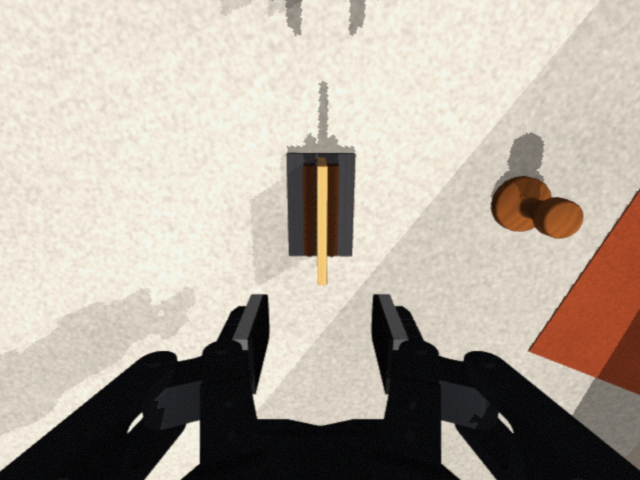

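```bash
cat > bt.py <<'E'
from m import *
def board_top(w,t,s):
    out={}
    m=mask(w,(290,120,60,190),(12,60,110),(32,255,255)); r=cv2.minAreaRect(big(m)); b=sorted(cv2.boxPoints(r).tolist(),key=lambda p:p[1])
    a=onz(w,*np.mean(b[:2],0),.1); c=onz(w,*np.mean(b[2:],0),.1);d=a-c
    print("wrist",((a+c)/2).round(4),np.linalg.norm(d).round(4),(np.degrees(np.arctan2(d[1],d[0]))-90).round(2),r)
E
python3 - <<'E'
from bt import *
w=load("w6");t=load("t6");s=load("s6")
board_top(w,t,s)
mt=mask(t,(420,200,100,100),(12,60,110),(30,255,255)); et=ends(cv2.minAreaRect(big(mt)))
ms=mask(s,(150,190,70,25),(10,60,105),(30,255,255)); es=ends(cv2.minAreaRect(big(ms)))
print(et,es); A=tri(t,et[0],s,es[1]);B=tri(t,et[1],s,es[0]);print(A,B,(A[0]+B[0])/2)
d=A[0]-B[0];print(np.degrees(np.arctan2(d[1],d[0]))-90)
E
```

```text
wrist [ 0.5715 -0.2388  0.1   ] 0.0992 22.85 ((322.0, 225.0), (118.0, 10.0), 90.0)
(array([452.53244, 264.2574 ], dtype=float32), array([496.93124, 236.30255], dtype=float32)) (array([155.96999, 201.78998], dtype=float32), array([208.04997, 194.34998], dtype=float32))
(array([ 0.55145362, -0.19417142,  0.09937511]), np.float64(0.00031712179250598105)) (array([ 0.5896315 , -0.28590784,  0.09930161]), np.float64(0.00011141725503144295)) [ 0.57054256 -0.24003963  0.09933836]
22.595577605345937
```

The board is standing fully down: its top edge is at z≈0.099 and its centre at ≈(0.571,-0.240), upright. Next is the clip.

Call:
apply_moves(
  increments=[
    [0,-14,40,0,0],
    [0,-14,50,0,0],
    [0,-14,50,0,0],
    [0,-14,50,0,0],
    [0,-14,48,0,-0.7],
    [0,0,0,0,0],
    [0,0,0,0,0],
    [0,0,0,0,0],
  ],
)

```text
t: 9.75
tcp_pos: [0.5005, -0.003, 0.2379]
tcp_rot: [0.0, 0.982, 0.19, -0.0]
contact_force: [-0.6, 0.6, 0.1]
grip_width: 0.0856
```

```bash
python3 look.py wrist:w7; python3 -c "
from h import *
crop(load('w7'),240,110,160,190,4,'w7c')"
```

```text
t 9.75 tcp [ 0.5005 -0.003   0.2379] yaw x 21.9 zaxis [-0. -0. -1.] q [-0.15  0.23 -0.31  1.03 -0.    1.04] F [-0.6  0.6  0.1] w 0.0856
```

View pics/w7c.png

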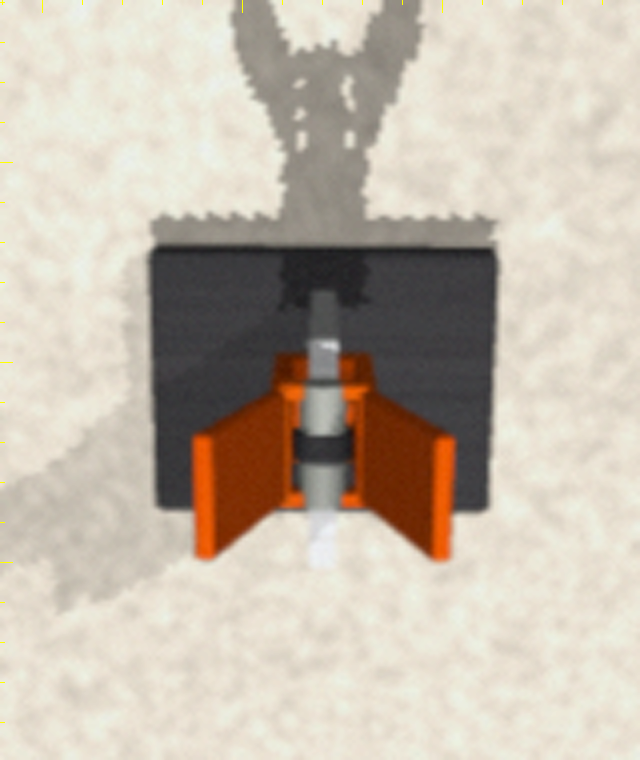

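Run:
```python
from h import *
w=load("w7"); f=lambda u,v:((u+.5)/4+239.5,(v+.5)/4+109.5)
H=[onz(w,*f(u,v),.133) for u,v in((192,435),(455,435),(196,560),(450,560))]
print(np.mean(H,0),[np.linalg.norm(H[0]-H[1]),np.linalg.norm(H[2]-H[0])])
P=[onz(w,*f(u,v),.085) for u,v in((312,340),(338,340),(307,567),(336,567))]
print(np.mean(P,0)); print(proj(w,[.5005,-.003,.134]))
pl=(P[0]+P[1]-P[2]-P[3]);print(np.degrees(np.arctan2(pl[1],pl[0]))-90)
```

```text
[0.50014703 0.00083315 0.133     ] [np.float64(0.046968108471612265), np.float64(0.023617055472580636)]
[ 0.5020238  -0.00373596  0.085     ]
[318.90856755 239.4863925 ]
21.12899386068345
```

Call:
apply_moves(
  increments=[
    [0,0,3,-40,0],
    [0,0,0,-40,0],
    [0,0,0,-33,0],
    [0,0,0,-20,0],
    [0,0,0,0,0],
    [120,0,0,0,0],
    [120,0,0,0,0],
    [160,0,0,0,0],
    [190,0,0,0,0],
    [220,0,0,0,0],
    [255,0,0,0,0],
    [255,0,0,0,0],
    [255,0,0,0,0],
  ],
)

```text
t: 11.42
tcp_pos: [0.5008, 0.0001, 0.1082]
tcp_rot: [0.002, 0.982, 0.191, 0.001]
contact_force: [-6.3, -1.8, 19.1]
grip_width: 0.0175
```

```bash
python3 look.py wrist:w8 scene:s8 top:t8; python3 -c "
from h import *
crop(load('s8'),260,120,100,130,5,'s8c')"
```

```text
t 11.43 tcp [5.008e-01 1.000e-04 1.082e-01] yaw x 21.98 zaxis [ 0.002 -0.003 -1.   ] q [-0.15  0.36 -0.5   0.71 -0.    1.04] F [-6.3 -1.8 19.1] w 0.0175
```

View pics/s8c.png

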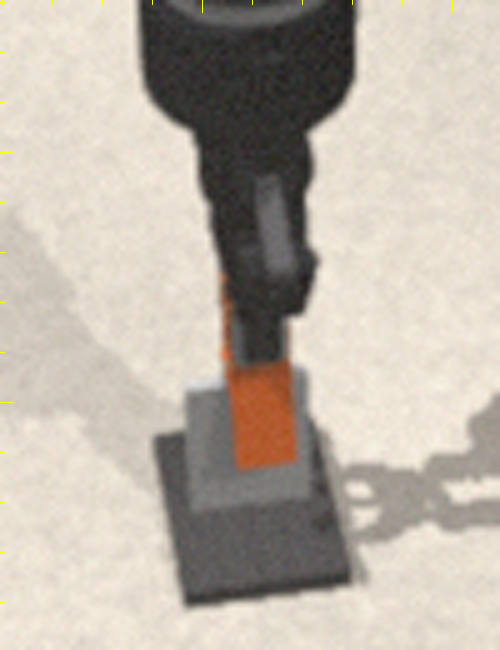

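View pics/w8.png

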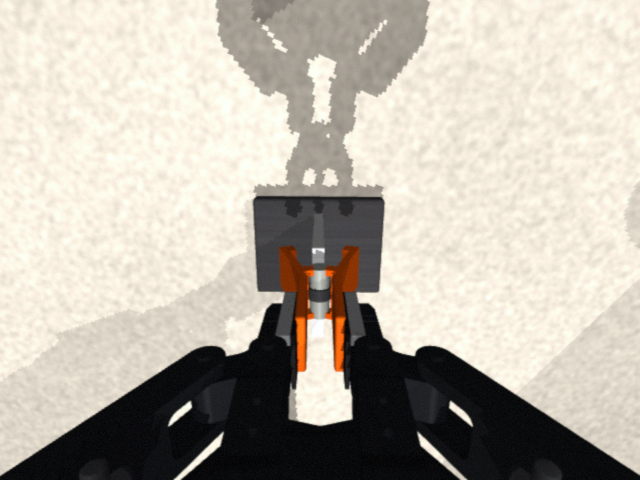

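The wrist view shows the handles squeezed parallel at columns 300–345 and the jaws spread at (290,260) and (350,260), so the clip is open. I lift straight up.

Call:
apply_moves(
  increments=[
    [255,0,0,5,0],
    [255,0,0,10,0],
    [255,0,0,20,0],
    [255,0,0,25,0],
    [255,0,0,30,0],
    [255,0,0,20,0],
    [255,0,0,0,0],
    [255,0,0,0,0],
  ],
)

```text
t: 12.58
tcp_pos: [0.4997, 0.0012, 0.2146]
tcp_rot: [-0.0, 0.982, 0.191, -0.0]
contact_force: [-0.3, -0.6, -1.0]
grip_width: 0.0173
```

```bash
python3 look.py wrist:w9 scene:s9 top:t9; python3 -c "
from h import *
crop(load('s9'),260,80,100,130,5,'s9c')
crop(load('w9'),220,200,200,190,4,'w9c')"
```

```text
t 12.57 tcp [0.4997 0.0012 0.2146] yaw x 22.0 zaxis [-0.001  0.    -1.   ] q [-0.15  0.25 -0.35  0.98  0.    1.04] F [-0.3 -0.6 -1. ] w 0.0173
```

View pics/s9c.png

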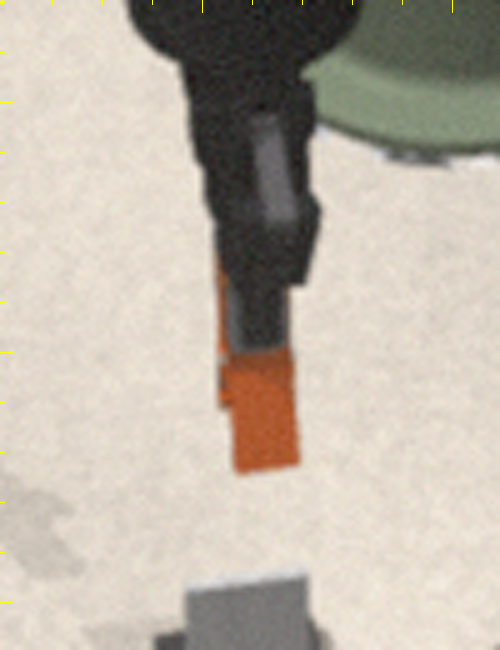

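View pics/w9c.png

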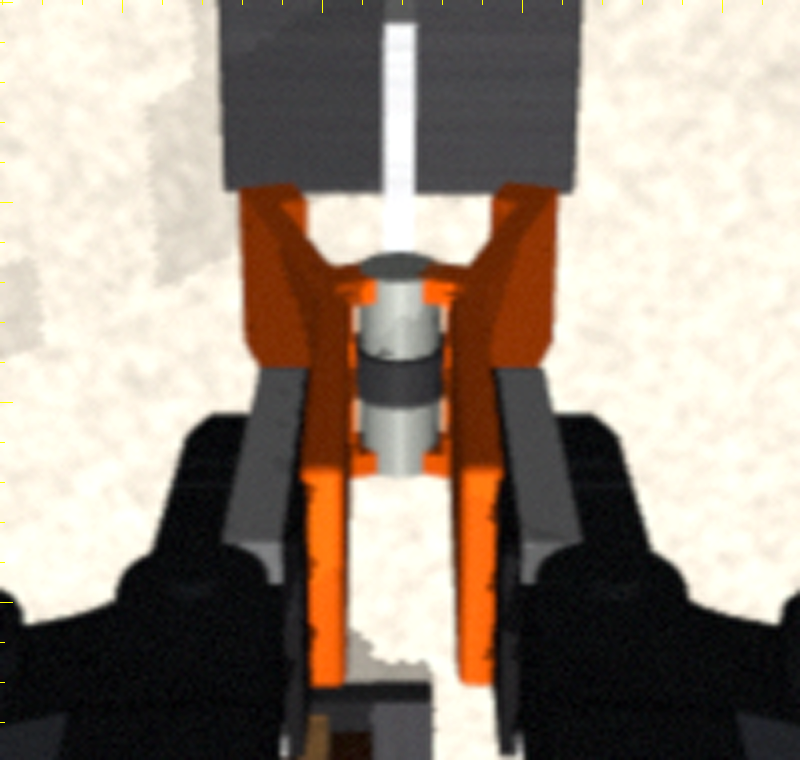

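Run:
```python
from h import *
s=load("s9");w=load("w9");t=load("t9")
X=np.array([np.cos(np.radians(22)),np.sin(np.radians(22)),0]);tcp=np.array([.4997,.0012,.2146])
for dz in(-.014,-.018,-.022):
  print(dz,proj(s,tcp+[0,0,dz-.035]+X*.018),proj(s,tcp+[0,0,dz-.035]+X*.014), "pin wrist",proj(w,tcp+[0,0,dz]),)
# pin in wrist: rows (255..470)/4+200
# pin length known 24+? estimate depth by pin diameter 10mm
f=lambda u,v:((u+.5)/4+219.5,(v+.5)/4+199.5)
a,b=f(361,425),f(440,425)
for z in (.186,.192,.196,.2,.206): print(z,np.linalg.norm(onz(w,*a,z)-onz(w,*b,z)), onz(w,*f(400.5,370),z))
```

```text
-0.014 [312.53156924 170.91366725] [312.15066227 169.43344583] pin wrist [318.29452344 295.06040281]
-0.018 [312.56744504 172.50949031] [312.18773801 171.03008059] pin wrist [318.3370233  291.45098508]
-0.022 [312.60307712 174.09447219] [312.22456255 172.61589725] pin wrist [318.37773585 287.99335915]
0.186 0.01058476916234812 [ 0.50239859 -0.00363589  0.186     ]
0.192 0.01021551576812255 [ 0.50131692 -0.00094241  0.192     ]
0.196 0.009969346838638782 [0.50059581 0.00085325 0.196     ]
0.2 0.009723177909155067 [0.4998747 0.0026489 0.2      ]
0.206 0.009353924514929439 [0.49879303 0.00534239 0.206     ]
```

Call:
apply_moves(
  increments=[
    [255,10,-30,10,0],
    [255,14,-45,0,0],
    [255,14,-50,0,0],
    [255,14,-50,0,0.4],
    [255,12,-40,0,0.3],
    [255,7,-26,0,0],
    [255,0,0,0,0],
    [255,0,0,0,0],
    [255,0,0,0,0],
  ],
)

```text
t: 13.85
tcp_pos: [0.5709, -0.2387, 0.2252]
tcp_rot: [-0.0, 0.98, 0.197, -0.0]
contact_force: [-0.3, 0.3, -1.4]
grip_width: 0.017
```

```bash
python3 look.py wrist:w10 scene:s10 top:t10; python3 -c "
from h import *
crop(load('s10'),140,90,110,130,5,'s10c')
crop(load('w10'),220,120,200,190,4,'w10c')"
```

```text
t 13.85 tcp [ 0.5709 -0.2387  0.2252] yaw x 22.77 zaxis [-0.001  0.001 -1.   ] q [-0.52  0.46 -0.01  1.1   0.    0.66] F [-0.3  0.3 -1.4] w 0.017
```

View pics/s10c.png

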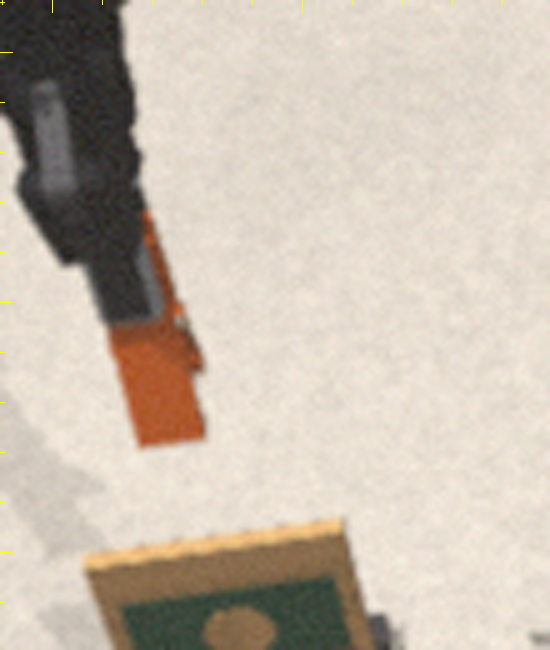

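View pics/w10c.png

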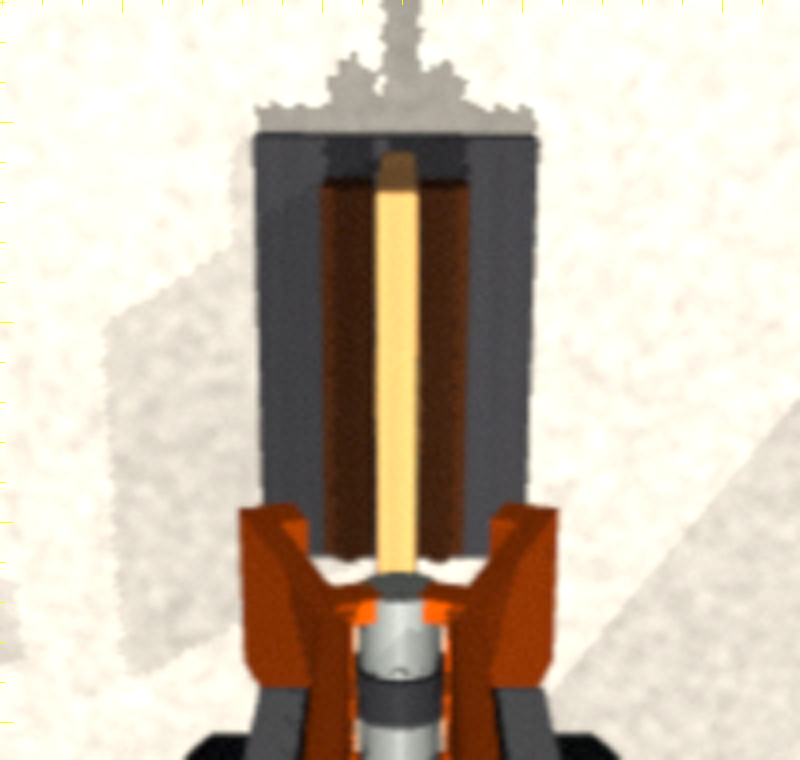

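The wrist view shows the board strip (397) between the jaw tips (308 and 490, crop px) and within about 0.7 mm of the pin axis (400). I lower it.

Call:
apply_moves(
  increments=[
    [255,-0.6,-0.6,-25,0],
    [255,0,0,-25,0],
    [255,0,0,-15,0],
    [255,0,0,-10,0],
    [255,0,0,-8,0],
    [255,0,0,-6,0],
    [255,0,0,0,0],
    [255,0,0,0,0],
    [255,0,0,0,0],
  ],
)

```text
t: 15.12
tcp_pos: [0.5708, -0.2407, 0.1367]
tcp_rot: [0.0, 0.98, 0.197, 0.0]
contact_force: [-0.5, -1.2, -0.9]
grip_width: 0.0172
```

```bash
python3 look.py wrist:w11 scene:s11 top:t11; python3 -c "
from h import *
crop(load('s11'),140,120,110,130,5,'s11c')
crop(load('t11'),410,190,130,110,6,'t11c')
crop(load('w11'),220,110,200,190,4,'w11c')"
```

```text
t 15.12 tcp [ 0.5708 -0.2407  0.1367] yaw x 22.69 zaxis [ 0.001 -0.    -1.   ] q [-0.52  0.52 -0.14  0.91  0.    0.66] F [-0.5 -1.2 -0.9] w 0.0172
```

View pics/s11c.png

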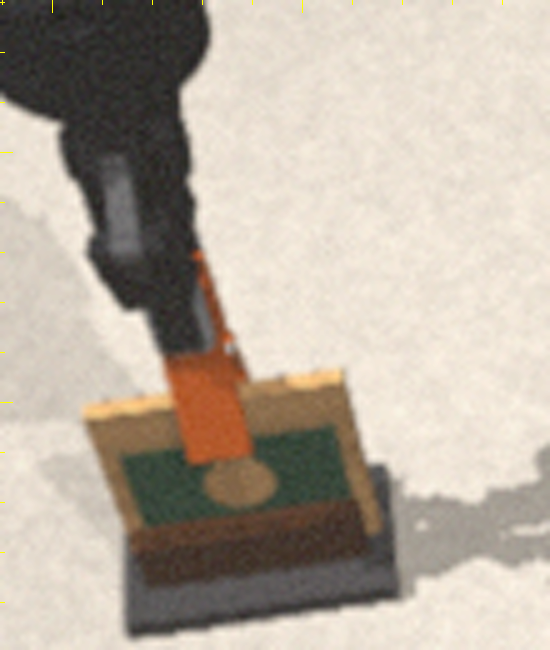

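View pics/w11c.png

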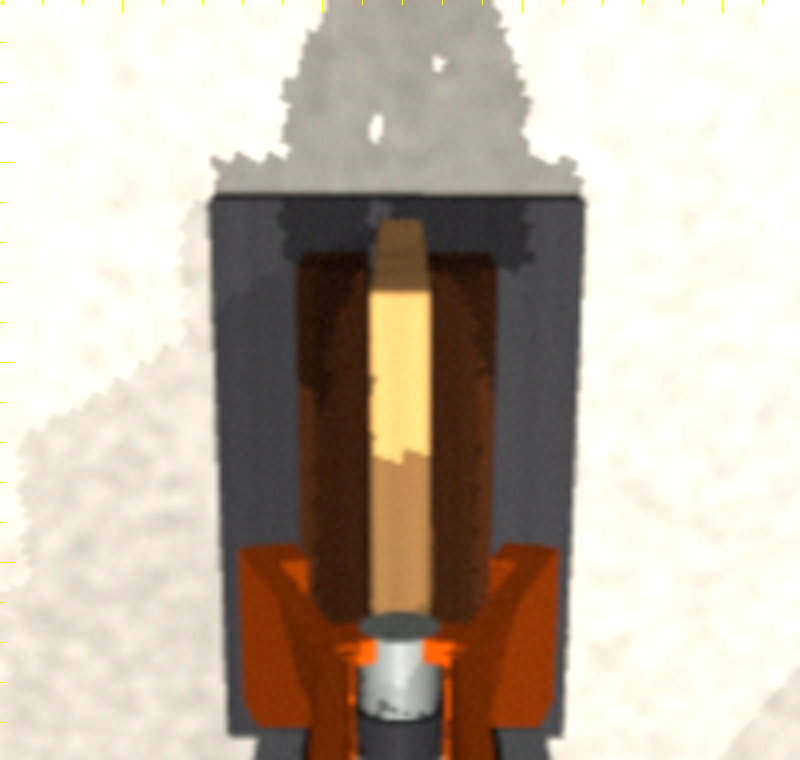

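View pics/t11c.png

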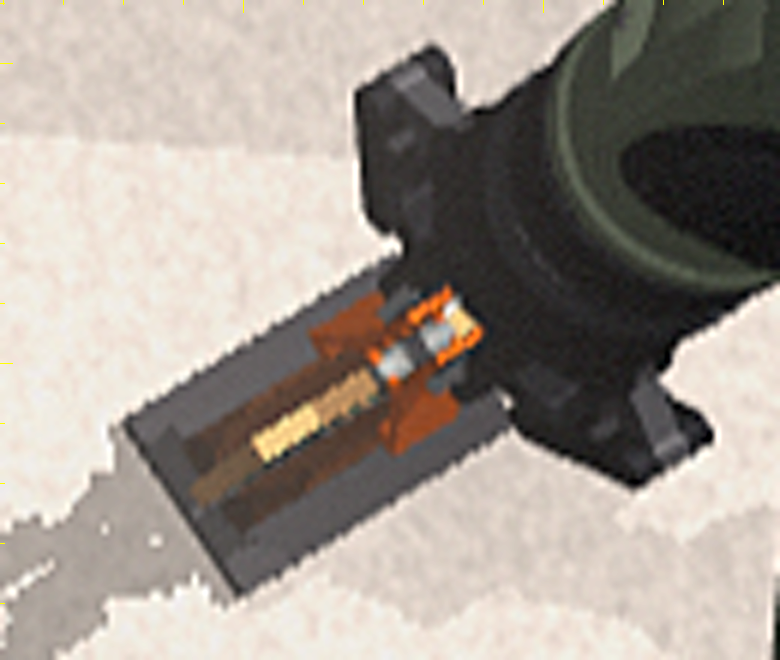

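```bash
python3 - <<'E'
from h import *
s=load("s11")
X=np.array([np.cos(np.radians(22.7)),np.sin(np.radians(22.7)),0]);tcp=np.array([.5708,-.2407,.1367])
for z in(.080,.084,.088): print("jaw bottom z",z,proj(s,np.r_[tcp[:2],z]+X*.018))
print("observed",220/5+140,461/5+120)
E
python3 -c "
from plant import close_job,observe
s=observe();print(s['dq'].round(4),s['contact_force'].round(2)); print(close_job())"
```

```text
jaw bottom z 0.08 [184.13726776 211.55060641]
jaw bottom z 0.084 [183.68736893 210.16587759]
jaw bottom z 0.088 [183.23454661 208.77215064]
observed 184.0 212.2
[-0.0002  0.0022 -0.0017  0.0009  0.0019 -0.0013] [-0.26 -0.45 -0.81]
the job is handed in; nothing more can be done
None
```

I moved the menu board from the store to the stand and released it. I then squeezed the clip open, lifted it off its post and lowered it over the board's top edge, and handed the job in at about 15 s with the clip still held open. `close_job()` gave no verdict.

**Board:** After I let go, its top edge measured z ≈ 0.099 m, so it is down to within about 1 mm. In the pictures it looked upright and centred in the slot. The wrist camera and the scene and top cameras placed its centre about 1.5 mm apart.

**Clip:**
- **Opening:** the gripper read 17 mm, where I expected about 20 mm for the handles at their stop. It also read 7 mm on the 8 mm board. The pictures show the handles parallel and the jaws wide open.
- **Position across the board:** the last wrist view shows the board's top edge midway between the jaws, under the pin, with a visible gap on each side.
- **Height:** the jaw bottoms came out at z ≈ 0.08 m, about 20 mm below the board's edge. I put the pin at about 0.118 m, roughly 18 mm above that edge.
- **Contact:** the measured force on the tool was under 1 N and the arm was still.

I did not see the arm touch the dark board, the cup or the tamper. I did not measure their positions again at the end.

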